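# Put the spice jar back, bring the squat jar to the front of the carousel and hold it

## Task

One spice jar was left out on the table: pick it up, tip it over to about 45 degrees and keep it so for a second to see how much is left in it, then bring it upright again and set it down in the empty cup of the spice carousel and let go. Next take the carousel by the wooden knob on its post and turn it until the squat, wide jar stands at the front, in the middle behind the spoon rest. Finish still gripping the knob, so that the free-running carousel is held still while the cook lifts that jar out; all jars on the carousel stay upright in their cups, and the other things on the table stay where they are.

Things in the scene. Friction and masses are not known exactly. Their poses are not given: they have to be found in the camera images.
- carousel_base: fixed wooden foot of the spice carousel, 172 mm across, with a spoon rest at its front (160 mm wide, 18 mm high, a teaspoon lies in it). Origin: on the table, on the turning axis. Its -x axis points to the front, through the middle of the spoon rest, whose outer edge is 201 mm from the origin; z is up
- turntable: wooden disc, 284 mm across, turning freely and endlessly either way on a light bearing (drag 0.015 N m, loaded about 1.5 kg). Origin: on the axis at its underside, 18 mm above the table; top 16 mm higher. Five steel cups 72 degrees apart, centres 97 mm from the axis: the squat jar's on the disc's own -x, then counter-clockwise from above a spice jar, the empty cup, two spice jars
- knob: round wooden knob on the turntable's 14 mm post, turning with it: 43 mm across, 33 mm high; grip it from above in any direction. Origin: its centre, on the axis, 165 mm above the table. It is the highest part of the carousel (spice jar tops are 140 mm above the table, their near sides 74 mm from the axis; squat jar 118 and 63 mm)
- empty_cup (a point): the carousel's one empty cup, which turns with the turntable: centre of its floor, 34 mm above the table; inner diameter 51 mm, collar 13 mm high above this point; z is up
- spice_jar: the spice jar that was left out: slim round glass jar with a screw lid, 46 mm across, 106 mm high, about 0.11 kg, standing upright on the table; the only slim jar that is not on the carousel. Lid: the top 20 mm, 45 mm across, fixed. Origin: centre of its underside; z is up along the jar
- squat_jar: squat wide jar with a lid, 68 mm across, 84 mm high, about 0.25 kg, the only wide jar on the carousel, loose in its wide cup (70 mm inside). Origin: centre of its underside; z is up along the jar
- rack_jar_a: slim spice jar on the carousel, 46 mm across, 106 mm high, in one of its three slim cups; loose. Origin: centre of its underside
- rack_jar_b: slim spice jar on the carousel like rack_jar_a, in another of the slim cups; loose. Origin: centre of its underside
- rack_jar_c: slim spice jar on the carousel like rack_jar_a, in another of the slim cups; loose. Origin: centre of its underside
- honey_jar: wide glass jar with a metal lid, 71 mm across, 110 mm high, standing on the table near the spice jar; a bystander. Origin: centre of its underside
- mug: white mug with a handle, 94 mm high, at the right of the table; a bystander. Origin: at its underside
There are look-alikes about, which are no part of the job. What is shaped like the rack_jar_c but red is not meant. Leave any purple look-alike of the spice_jar alone.

How it is judged (in metres and radians):
On the way, in this order (a step that is already met when the one before it is completed fails the run):
1. the spice jar is held in the air, tipped to about 45 degrees (33 to 57), for half a second (angle between spice_jar's own z axis and vertical between 0.576 and 0.995 rad and height (world z) of spice_jar above 0.05 m and contact force between the fingers and spice_jar above 0.5 N), for 0.5 s.
2. the spice jar stands upright on the floor of the empty cup, released (horizontal distance between spice_jar and empty_cup below 0.007 m and z of spice_jar in the frame of empty_cup below 0.004 m and angle between spice_jar's own z axis and vertical below 0.08 rad and contact force between the fingers and spice_jar below 0.05 N), for 0.3 s.
3. the squat jar stands at the front of the carousel, with the knob in the fingers and the turntable still (x of squat_jar in the frame of carousel_base below -0.07 m and y of squat_jar in the frame of carousel_base between -0.015 and 0.015 m and contact force between the fingers and knob above 2 N and distance between the grasp point and knob below 0.035 m and angular speed of turntable below 0.05 rad/s), for 0.3 s.
At the end, for the whole second after the job is handed in: fingers grip the knob (over 2 N, grasp point within 35 mm of its centre), turntable still; squat jar within 15 mm of the spoon rest's middle line, at the front; spice jar upright and released in the cup that was empty (within 7 mm, under 4 mm above its floor); other carousel jars upright (all of step 2 and all of step 3 and angle between each of squat_jar, rack_jar_a, rack_jar_b, rack_jar_c's own z axis and vertical below 0.1 rad); the arm keeps its last pose, push and grip.
It fails at once if a jar on the carousel is tipped over or out of its cup (angle between any of squat_jar, rack_jar_a, rack_jar_b, rack_jar_c's own z axis and vertical above 0.3 rad or z of any of squat_jar, rack_jar_a, rack_jar_b, rack_jar_c in the frame of turntable above 0.035 m).
It fails at once if the spice jar is dropped or thrown (contact force between spice_jar and anything else below 0.01 N and height (world z) of spice_jar above 0.05 m).
It fails at once if a bystander on the table is pushed more than 30 mm (distance of any of honey_jar, mug from where it was at the start of the episode above 0.03 m).
It also fails if it takes over 58 s, if anything falls off the work surface, if the arm or the gripper's body presses on something with over 40 N, if the wrist force passes 120 N, or if a joint passes its speed limit or range.

## Robot

A 6-joint arm with a two-finger parallel gripper is mounted at the origin on a cart in front of the work surface, level with it; the furniture and walls round the work are solid. World frame = base frame: x ahead of the robot, y to its left, z up, the work surface at z = 0. Lengths are in mm, angles in rad, forces in N, time in s.
With the tool pointing down it reaches from about 350 to 850 mm from the base axis. Payload 8.1 kg.
Tool frame: the origin (TCP) lies between the finger pads; the fingertips stand 22 mm ahead of it and the grasp point (between the pads) lies 3 mm ahead of it (r.tip_extent is the z of the fingertips in the tool frame, in mm); z points along the fingers, y is the line along which they close (so a half turn about z gives the same grasp; the last joint's range is limited). The gripper opens to 85 mm and grips with 20 to 120 N. Pads are 22 mm wide; open, the fingers measure 114 mm over their backs; the gripper's body (76 mm by 85 mm) begins 54 mm behind the grasp point. The pads swing forward as they close: fully open they stand 13 mm farther back than shut.
Start: joints at [1.021, 0.13, 1.488, -0, 1.523, -0.085], TCP at [268.927, 536.362, 253.292] pointing down, gripper open.
Joint ranges: [-2.96, 2.96], [-0.89, 2.26], [0.02, 2.5], [-1.34, 4.48], [0, 2.73], [-2.66, 2.66]. Speed limits (rad/s): [2.39, 2.39, 2.79, 3.14, 3.14, 3.14].

## Interface

Orientations are given as a rotation vector (axis times angle).
In Python, from workcell import r, vision gives the robot as it stands.
- The arm moves only by the shell command python3 -m pendant 'ROWS'. ROWS is JSON, a list of rows, each an object of numbers: "x", "y", "z": the shift along the tool's x, y, z in m; "ax", "ay", "az": the turn, a rotation vector about the tool's x, y, z in rad; "gripper": the closure, from 0 (fully open) to 1 (shut). In form: [{"x": .., "y": .., "z": .., "ax": .., "ay": .., "az": .., "gripper": ..}, ...]. A call has 1 to 12 rows; each row shifts and turns the commanded pose from where the row before left it, along the tool's axes as they then stand; what a row does not reach is not made up. A row lasts 1/8 s, in which the tool goes at most 62.5 mm and 10.7 degrees, less where a joint would pass 70% of its speed; a pose out of reach is approached as far as the arm can. A call is refused whole if a number of a shift passes 0.0625 or a number of a turn 0.188, either way. A call with a gripper value outside its range is refused whole. The fingers move at their own pace and stop on an object; the grip force is fixed at half the most. Time passes only in rows, so rows that do not move let the fingers close. It gives the time, the measured TCP pose, the force, the opening and the grip force at its end, in the units of the state.
- r.state(): the state, without advancing time (a new reading comes with each control period).
- vision.read_camera(name): name is "scene" or "side" or "wrist"; returns a dict with "img" (480x640x3 uint8, blue, green, red), "range_z" (480x640 float32, mm along the optical axis (not along the pixel's ray), 0 where there is no reading), "vertical_fov" (degrees; the focal length in pixels is half the picture's height over the tangent of half this angle, whatever the lens; pixels are square), "cx", "cy" (the principal point, pixels), "D" ([k1, k2, p1, p2, k3] as OpenCV has them; the pictures are not rectified), "cam_to_world" (4x4, takes a point from camera to world coordinates); the wrist camera has in their place "hand_eye" (4x4, takes a point from camera to tool coordinates, whose origin is the TCP and whose axes are the flange's). Camera axes: x right, y up, looking along -z (the intrinsics and any distortion apply to the point x, -y, -z); pixel columns grow to the right and rows downward; lengths in mm; the calibration is good to about 2 mm. A picture is of the moment at which its call begins: read the wrist's pose just before it.
- r.close_job(): hands the job in; it is judged then, once.
The state is a dict: "t": time; "joints": joint angles; "dq": joint speeds; "effort": joint torques, N m; "ee_pos": TCP position; "ee_rot": TCP orientation; "ft_force": force on the tool from outside, world axes, zero at the start; "wrist_torque": the same for the moment, N m; "gripper_width": finger opening in mm; "finger_force": force on a finger pad.
Only numpy, scipy, OpenCV 4.12 (cv2) and the standard library are available. Lean on these libraries where they do the work, as an engineer would, in place of code of your own. Each camera call takes 0.05 s, during which the arm holds its last target. There are 200 camera calls.

## Working session

There is one attempt and no reset: what is moved stays moved. The work goes in short steps, Python scripts to look and compute and a shell command to move; the robot and the scene stay as the last step left them, time stands still between calls to the robot, and variables do not carry over. Pictures are saved under pics/ and viewed, at most 10 in all, crops included, and the job is handed in when it is done.

```bash
ls; mkdir -p pics; cat > h.py <<'E'
import numpy as np,cv2
from scipy.spatial.transform import Rotation as R
from workcell import r,vision
def cam(n):
    s=r.state(); c=vision.read_camera(n)
    if 'hand_eye' in c:
        T=np.eye(4);T[:3,:3]=R.from_rotvec(s['ee_rot']).as_matrix();T[:3,3]=s['ee_pos']
        c['cam_to_world']=T@np.array(c['hand_eye'])
    f=240/np.tan(np.radians(c['vertical_fov'])/2)
    c['K']=np.array([[f,0,c['cx']],[0,f,c['cy']],[0,0,1.]])
    return c
def rays(c,px):
    u=cv2.undistortPoints(np.array(px,float).reshape(-1,1,2),c['K'],np.array(c['D'],float)).reshape(-1,2)
    d=np.c_[u[:,0],-u[:,1],-np.ones(len(u))]
    return d
def depth_pts(c,px):
    px=np.array(px).reshape(-1,2); d=rays(c,px); z=c['range_z'][px[:,1].astype(int),px[:,0].astype(int)]
    T=np.array(c['cam_to_world']); return (d*z[:,None])@T[:3,:3].T+T[:3,3]
def plane(c,px,h):
    d=rays(c,px); T=np.array(c['cam_to_world']); w=d@T[:3,:3].T; o=T[:3,3]
    return o+w*((h-o[2])/w[:,2])[:,None]
def cloud(c):
    v,u=np.nonzero(c['range_z']>0); px=np.c_[u,v]
    return px,depth_pts(c,px),c['img'][v,u]
E
python3 - <<'E'
from h import *
a=cam('scene');b=cam('side')
cv2.imwrite('pics/scene.png',a['img']);cv2.imwrite('pics/side.png',b['img'])
for c in(a,b):print(np.round(c['cam_to_world'],3).tolist(),c['vertical_fov'],c['cx'],c['cy'],c['D'],(c['range_z']>0).mean())
print(r.state(),r.tip_extent)
E
```

```text
pics
[[0.755, 0.445, -0.481, 24.51], [-0.655, 0.5, -0.567, -641.587], [-0.012, 0.743, 0.669, 856.293], [0.0, 0.0, 0.0, 1.0]] 52.995464359929976 325.3420916371848 241.1335204679944 [-0.02981323  0.          0.          0.          0.        ] 0.9959830729166667
[[0.999, 0.033, -0.029, 531.992], [-0.043, 0.562, -0.826, -1206.369], [-0.011, 0.826, 0.563, 918.019], [0.0, 0.0, 0.0, 1.0]] 44.42766231672953 317.2461521352428 241.2049460293723 [-0.05712535  0.          0.          0.          0.        ] 0.9961295572916666
{'t': 0.1, 'joints': array([ 1.02062904e+00,  1.31118843e-01,  1.48915608e+00,  9.83000203e-06,
        1.52302099e+00, -8.54164520e-02]), 'dq': array([-1.32682746e-05, -1.34264413e-03, -4.31316044e-03, -4.28565574e-04,
       -1.18712235e-03, -2.23995184e-03]), 'effort': array([ 1.40010252e-03, -5.70958507e+01, -5.01938474e+01, -1.06174934e-04,
        8.32621678e-03,  5.01631496e-05]), 'ee_pos': array([268.66456679, 535.97362561, 252.33733307]), 'ee_rot': array([-7.23352342e-01, -3.05662511e+00,  2.53624074e-03]), 'ft_force': array([ 0.70571875, -0.76630504,  0.08160875]), 'wrist_torque': array([-0.02468112,  0.06755078, -0.02300013]), 'finger_force': 0.0, 'gripper_width': 85.38567326371083} 22.0
```

View pics/scene.png

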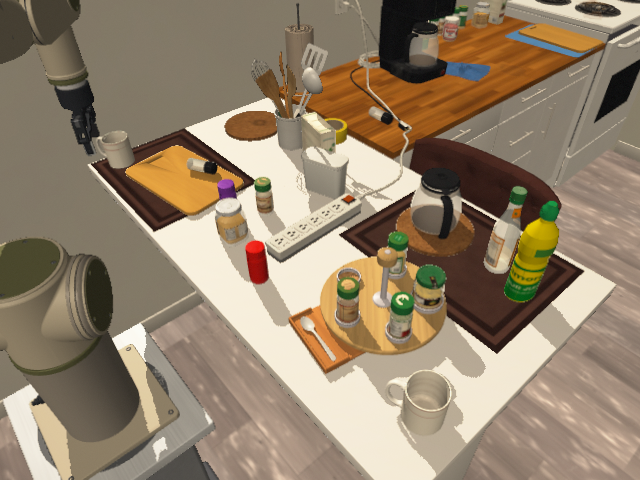

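View pics/side.png

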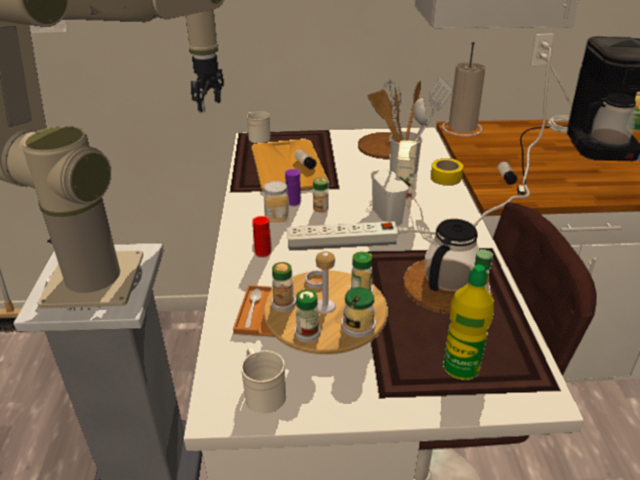

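```bash
cat > m1.py <<'E'
from h import *
P=[];C=[]
for n in('scene','side'):
    px,p,c=cloud(cam(n));P.append(p);C.append(c)
np.savez('cl.npz',p0=P[0],c0=C[0],p1=P[1],c1=C[1])
S=1.0;x0,x1,y0,y1=200,900,-400,450   # mm per pixel top view
def top(p,c):
    h=np.zeros((x1-x0,y1-y0),np.float32);im=np.zeros((x1-x0,y1-y0,3),np.uint8)
    m=(p[:,0]>x0)&(p[:,0]<x1)&(p[:,1]>y0)&(p[:,1]<y1)&(p[:,2]>-20)&(p[:,2]<400)
    p=p[m];c=c[m];o=np.argsort(p[:,2]);p=p[o];c=c[o]
    i=(x1-p[:,0]).astype(int).clip(0,x1-x0-1);j=(y1-p[:,1]).astype(int).clip(0,y1-y0-1)
    for a in(0,1):
        for b in(0,1):
            im[(i+a).clip(0,x1-x0-1),(j+b).clip(0,y1-y0-1)]=c
    return im
im=np.hstack([top(P[0],C[0]),top(P[1],C[1])])
cv2.imwrite('pics/top.png',cv2.resize(im,(800,int(800*im.shape[0]/im.shape[1]))))
for k in(0,1):
    p,c=P[k],C[k]
    hsv=cv2.cvtColor(c[:,None,:],cv2.COLOR_BGR2HSV)[:,0]
    reg=(p[:,0]>250)&(p[:,0]<850)&(p[:,1]>-250)&(p[:,1]<420)
    t=reg&(abs(p[:,2])<12); print('table z',np.median(p[t,2]))
    g=reg&(hsv[:,0]>45)&(hsv[:,0]<90)&(hsv[:,1]>90)&(p[:,2]>70)&(p[:,2]<160)
    bands=[('green',g),('top106',reg&(p[:,2]>98)&(p[:,2]<116)),('knob',reg&(p[:,2]>150)&(p[:,2]<190))]
    for nm,m in bands:
        q=p[m]; img=np.zeros((600,670),np.uint8);img[(q[:,0]-250).astype(int),(q[:,1]+250).astype(int)]=255
        img=cv2.morphologyEx(img,cv2.MORPH_CLOSE,np.ones((7,7)))
        n,l,st,ce=cv2.connectedComponentsWithStats(img)
        lab=l[(q[:,0]-250).astype(int),(q[:,1]+250).astype(int)]
        for i in range(1,n):
            s=q[lab==i]
            if len(s)<30: continue
            zt=np.percentile(s[:,2],97);tt=s[s[:,2]>zt-5]
            print(k,nm,len(s),'ztop %.0f'%zt,'bbox',s.min(0).round(),s.max(0).round(),'top mid',((tt.min(0)+tt.max(0))/2)[:2].round(1),'ext',(tt.max(0)-tt.min(0))[:2].round())
E
python3 m1.py
```

```text
table z -1.9367934094689758
0 green 136 ztop 137 bbox [ 464. -187.  118.] [ 495. -152.  139.] top mid [ 480.6 -170.3] ext [28. 33.]
0 green 34 ztop 139 bbox [ 525. -250.  131.] [ 557. -243.  139.] top mid [ 542.2 -246.3] ext [30.  7.]
0 green 86 ztop 103 bbox [573. 268.  83.] [605. 301. 104.] top mid [589.3 283.5] ext [32. 25.]
0 green 290 ztop 118 bbox [ 621. -250.  106.] [ 685. -217.  119.] top mid [ 652.8 -233.2] ext [64. 33.]
0 green 294 ztop 139 bbox [ 648. -157.   93.] [ 691. -112.  140.] top mid [ 669.7 -134.5] ext [43. 46.]
0 top106 219 ztop 105 bbox [408.  68.  98.] [452. 115. 108.] top mid [430.4  91.7] ext [44. 47.]
0 top106 382 ztop 110 bbox [432. 227.  98.] [498. 293. 112.] top mid [465.  259.3] ext [66. 65.]
0 top106 132 ztop 114 bbox [ 465. -187.   98.] [ 501. -150.  116.] top mid [ 482.6 -168.6] ext [34. 36.]
0 top106 143 ztop 106 bbox [493. 327.  98.] [536. 377. 108.] top mid [514.7 350.5] ext [43. 46.]
0 top106 140 ztop 105 bbox [573. 271.  98.] [617. 317. 106.] top mid [595.2 294.4] ext [44. 45.]
0 top106 40 ztop 115 bbox [ 577. -186.   98.] [ 589. -173.  115.] top
[... 1962 characters left out ...]
 5.]
1 top106 141 ztop 115 bbox [ 649. -161.   98.] [ 692. -127.  116.] top mid [ 670.3 -142. ] ext [43. 29.]
1 top106 112 ztop 115 bbox [772. 188.  98.] [833. 214. 116.] top mid [802.7 198.8] ext [62. 21.]
1 top106 51 ztop 116 bbox [822. 298.  98.] [848. 317. 116.] top mid [834.7 308. ] ext [26. 14.]
1 top106 66 ztop 115 bbox [ 826. -158.   98.] [ 846. -139.  116.] top mid [ 836.  -148.6] ext [19. 15.]
1 top106 42 ztop 114 bbox [841. -88.  99.] [848. -41. 116.] top mid [846.1 -65.7] ext [ 5. 31.]
1 knob 304 ztop 184 bbox [ 565. -203.  154.] [ 605. -163.  186.] top mid [ 584.8 -181.2] ext [30. 35.]
1 knob 118 ztop 164 bbox [822. 295. 150.] [850. 375. 165.] top mid [835.8 339.4] ext [28. 71.]
```

View pics/top.png

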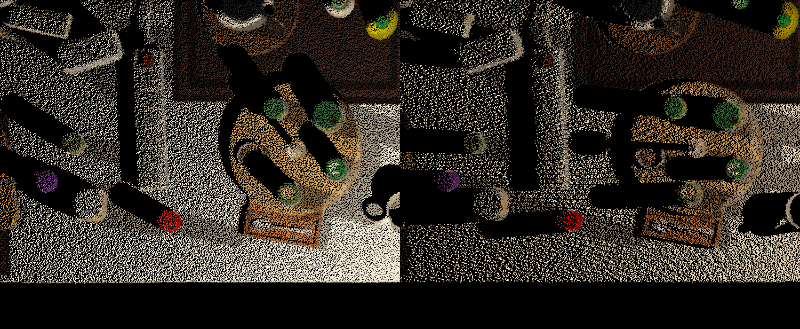

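```bash
python3 -m pendant '[{"x":-0.044,"y":-0.008},{"x":-0.044,"y":-0.008},{"x":-0.044,"y":-0.008},{"x":-0.044,"y":-0.008},{"x":-0.044,"y":-0.008},{"x":-0.044,"y":-0.008},{"x":-0.044,"y":-0.008},{"x":-0.03,"y":-0.006},{"az":0.16},{"az":0.16},{"az":0.16},{"az":0.16}]'
python3 - <<'E'
from h import *
c=cam('wrist');cv2.imwrite('pics/w1.png',c['img']);print(np.round(c['hand_eye'],3).tolist())
s=r.state();print(s['ee_pos'],R.from_rotvec(s['ee_rot']).as_matrix().round(3).tolist(),s['joints'].round(3))
px,p,col=cloud(c)
m=(abs(p[:,0]-595)<60)&(abs(p[:,1]-292)<60)&(p[:,2]>95)&(p[:,2]<120)
q=p[m];print(len(q),q.min(0),q.max(0),np.median(q,0))
E
```

```text
[[0.001, 0.951, 0.308, 78.118], [1.0, -0.0, -0.001, 0.151], [-0.001, 0.308, -0.951, -121.545], [0.0, 0.0, 0.0, 1.0]]
[268.80639297 536.15888143 252.78208061] [[-0.894, 0.448, -0.0], [0.448, 0.894, -0.001], [0.0, -0.001, -1.0]] [ 1.021  0.131  1.489  0.     1.523 -0.085]invalid input
Traceback (most recent call last):
ValueError: zero-size array to reduction operation minimum which has no identity
```

View pics/w1.png

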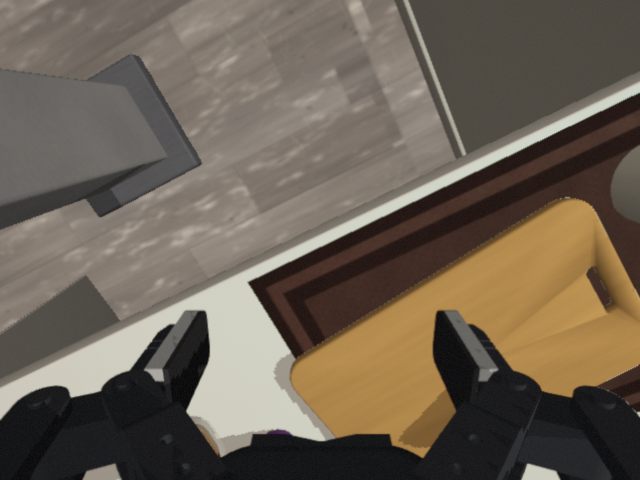

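The picture shows the start view (the cutting board, fingers at (180,350) and (465,350)); the arm hasn't moved, as the call was refused. I'll give all the keys in every row.

```bash
python3 -m pendant '[{"x":-0.044,"y":-0.008,"z":0,"ax":0,"ay":0,"az":0,"gripper":0},{"x":-0.044,"y":-0.008,"z":0,"ax":0,"ay":0,"az":0,"gripper":0},{"x":-0.044,"y":-0.008,"z":0,"ax":0,"ay":0,"az":0,"gripper":0},{"x":-0.044,"y":-0.008,"z":0,"ax":0,"ay":0,"az":0,"gripper":0},{"x":-0.044,"y":-0.008,"z":0,"ax":0,"ay":0,"az":0,"gripper":0},{"x":-0.044,"y":-0.008,"z":0,"ax":0,"ay":0,"az":0,"gripper":0},{"x":-0.044,"y":-0.008,"z":0,"ax":0,"ay":0,"az":0,"gripper":0},{"x":-0.03,"y":-0.006,"z":0,"ax":0,"ay":0,"az":0,"gripper":0},{"x":0,"y":0,"z":0,"ax":0,"ay":0,"az":0.16,"gripper":0},{"x":0,"y":0,"z":0,"ax":0,"ay":0,"az":0.16,"gripper":0},{"x":0,"y":0,"z":0,"ax":0,"ay":0,"az":0.16,"gripper":0},{"x":0,"y":0,"z":0,"ax":0,"ay":0,"az":0.16,"gripper":0}]'
cat > g.py <<'E'
from h import *
def go(x,y,z):
    s=r.state();M=R.from_rotvec(s['ee_rot']).as_matrix()
    print('tcp',s['ee_pos'].round(1),'t %.2f'%s['t'],'q',s['joints'].round(2),'shift',(M.T@(np.array([x,y,z])-s['ee_pos'])).round(1),'xaxis',M[:,0].round(3),'z',M[:,2].round(3))
E
python3 - <<'E'
from g import *
c=cam('wrist');cv2.imwrite('pics/w2.png',c['img'])
px,p,col=cloud(c)
m=(abs(p[:,0]-595)<60)&(abs(p[:,1]-292)<60)&(p[:,2]>95)&(p[:,2]<120)
q=p[m];print(len(q),q.min(0),q.max(0),np.median(q,0))
go(595.5,292.8,90)
E
```

```text
t: 1.75
ee_pos: [543.2, 329.3, 253.0]
ee_rot: [-1.656, -2.67, 0.001]
ft_force: [0.6, -0.4, -0.4]
gripper_width: 85.3
finger_force: 0.0
2805 [535.17785945 274.67912921  95.00564093] [620.68899949 351.96083583 109.09592992] [596.21215394 299.56519662 106.31899302]
tcp [543.2 329.3 253. ] t 1.80 q [0.46 0.23 1.38 0.   1.53 0.01] shift [-55.7  31.1 163. ] xaxis [-0.437  0.899  0.   ] z [-0. -0. -1.]
```

```bash
python3 - <<'E'
from g import *
c=cam('wrist');px,p,col=cloud(c)
m=(p[:,0]>565)&(p[:,0]<640)&(abs(p[:,1]-292)<32)&(p[:,2]>102)&(p[:,2]<120)
q=p[m].astype(np.float32);print(len(q),q.min(0),q.max(0),cv2.minEnclosingCircle(q[:,:2].copy()),np.median(q,0))
(x,y),_=cv2.minEnclosingCircle(q[:,:2].copy());go(x,y,93)
E
```

```text
2533 [576.30396 274.28006 102.00954] [620.73303 319.03516 108.74757] ((598.1807250976562, 296.39190673828125), 22.926795959472656) [597.5039   297.93008  106.348976]
tcp [543.2 329.4 253. ] t 1.85 q [0.46 0.23 1.38 0.   1.53 0.  ] shift [-54.1  34.5 160. ] xaxis [-0.447  0.894  0.   ] z [-0. -0. -1.]
```

```bash
python3 -m pendant '[{"x":-0.027,"y":0.017,"z":0.02,"ax":0,"ay":0,"az":0,"gripper":0},{"x":-0.026,"y":0.0165,"z":0.03,"ax":0,"ay":0,"az":0,"gripper":0},{"x":0,"y":0,"z":0.02,"ax":0,"ay":0,"az":0,"gripper":0},{"x":0,"y":0,"z":0,"ax":0,"ay":0,"az":0,"gripper":0}]'
python3 - <<'E'
from g import *
c=cam('wrist');px,p,col=cloud(c)
cv2.imwrite('pics/w3.png',c['img'])
m=(p[:,0]>565)&(p[:,0]<640)&(abs(p[:,1]-294)<32)&(p[:,2]>102)&(p[:,2]<120)
q=p[m].astype(np.float32);print(len(q),q.min(0),q.max(0),cv2.minEnclosingCircle(q[:,:2].copy()),np.median(q,0))
(x,y),_=cv2.minEnclosingCircle(q[:,:2].copy());go(x,y,85)
E
```

```text
t: 2.35
ee_pos: [595.3, 296.8, 180.5]
ee_rot: [-1.644, -2.673, 0.006]
ft_force: [-0.2, -0.5, -0.5]
gripper_width: 85.3
finger_force: 0.0
5008 [576.2146  274.03326 102.00271] [620.78046  318.88187  108.689835] ((598.9467163085938, 296.49884033203125), 22.77593994140625) [597.9227  297.88412 106.38162]
tcp [596.  297.4 182.5] t 2.40 q [ 0.39  0.35  1.37  0.    1.43 -0.08] shift [-2.2  2.4 97.5] xaxis [-0.451  0.892  0.001] z [-0.002 -0.    -1.   ]
```

View pics/w3.png

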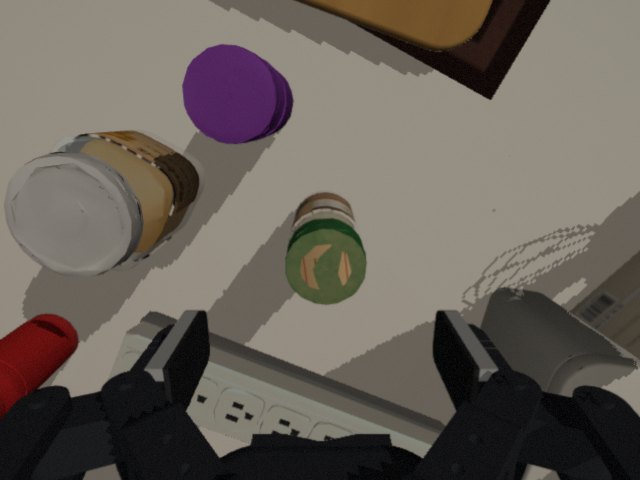

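The green-lidded jar is at (326,262), between the fingers; the purple look-alike is at (235,95) and the honey jar at (75,210), both clear of the way down.

```bash
python3 -m pendant '[{"x":-0.002,"y":0.002,"z":0.025,"ax":0,"ay":0,"az":0,"gripper":0},{"x":0,"y":0,"z":0.03,"ax":0,"ay":0,"az":0,"gripper":0},{"x":0,"y":0,"z":0.025,"ax":0,"ay":0,"az":0,"gripper":0},{"x":0,"y":0,"z":0.017,"ax":0,"ay":0,"az":0,"gripper":0},{"x":0,"y":0,"z":0,"ax":0,"ay":0,"az":0,"gripper":0.2},{"x":0,"y":0,"z":0,"ax":0,"ay":0,"az":0,"gripper":0.5},{"x":0,"y":0,"z":0,"ax":0,"ay":0,"az":0,"gripper":0.7},{"x":0,"y":0,"z":0,"ax":0,"ay":0,"az":0,"gripper":0.7},{"x":0,"y":0,"z":0,"ax":0,"ay":0,"az":0,"gripper":0.7},{"x":0,"y":0,"z":0,"ax":0,"ay":0,"az":0,"gripper":0.7}]'
```

```text
t: 3.65
ee_pos: [600.7, 296.7, 88.4]
ee_rot: [1.648, 2.673, 0.004]
ft_force: [-1.8, -0.4, 5.6]
gripper_width: 44.2
finger_force: 60.7
```

```bash
python3 -m pendant '[{"x":0,"y":0,"z":-0.015,"ax":0,"ay":0,"az":0,"gripper":0.7},{"x":0,"y":0,"z":-0.035,"ax":0,"ay":0,"az":0,"gripper":0.7},{"x":0,"y":0,"z":-0.04,"ax":0,"ay":0,"az":0,"gripper":0.7},{"x":0,"y":0,"z":-0.04,"ax":0,"ay":0,"az":0,"gripper":0.7},{"x":0,"y":0,"z":-0.04,"ax":0,"ay":0,"az":0,"gripper":0.7},{"x":0,"y":0,"z":-0.03,"ax":0,"ay":0,"az":0,"gripper":0.7},{"x":0,"y":0,"z":0,"ax":-0.1,"ay":0,"az":0,"gripper":0.7},{"x":0,"y":0,"z":0,"ax":-0.16,"ay":0,"az":0,"gripper":0.7},{"x":0,"y":0,"z":0,"ax":-0.18,"ay":0,"az":0,"gripper":0.7},{"x":0,"y":0,"z":0,"ax":-0.18,"ay":0,"az":0,"gripper":0.7},{"x":0,"y":0,"z":0,"ax":-0.165,"ay":0,"az":0,"gripper":0.7},{"x":0,"y":0,"z":0,"ax":0,"ay":0,"az":0,"gripper":0.7}]'
python3 - <<'E'
from g import *
go(600,296,288)
c=cam('side');cv2.imwrite('pics/s2.png',cv2.resize(c['img'][80:280,220:440],(660,600)))
E
```

```text
t: 5.15
ee_pos: [595.6, 294.7, 280.2]
ee_rot: [1.36, 2.204, 0.902]
ft_force: [-0.7, 0.4, -2.7]
gripper_width: 43.9
finger_force: 61.4
tcp [595.6 294.7 280.2] t 5.15 q [ 0.33 -0.32  2.04  0.15  0.66 -0.22] shift [-0.8  8.7 -2.4] xaxis [-0.449  0.893  0.001] z [ 0.626  0.315 -0.714]
```

View pics/s2.png

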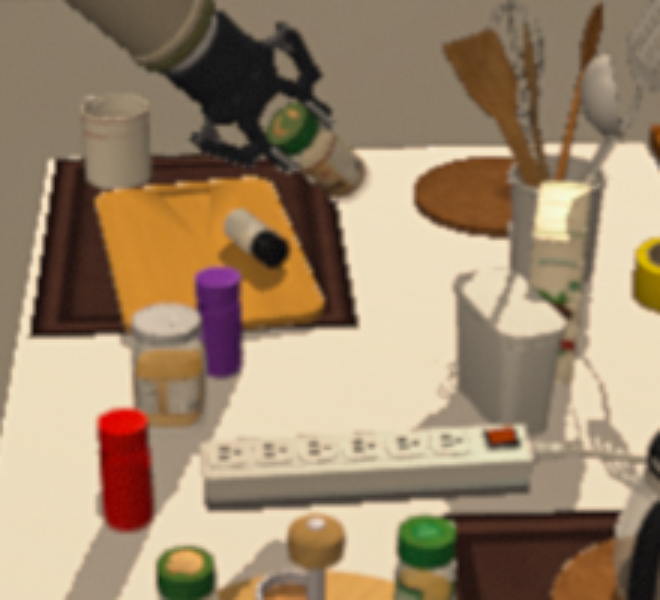

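The jar is held in the fingers at (310,150), tipped about 45°. I'll hold it there for a second, then bring it back upright.

```bash
python3 -m pendant '[{"x":0,"y":0,"z":0,"ax":0,"ay":0,"az":0,"gripper":0.7},{"x":0,"y":0,"z":0,"ax":0,"ay":0,"az":0,"gripper":0.7},{"x":0,"y":0,"z":0,"ax":0,"ay":0,"az":0,"gripper":0.7},{"x":0,"y":0,"z":0,"ax":0,"ay":0,"az":0,"gripper":0.7},{"x":0,"y":0,"z":0,"ax":0,"ay":0,"az":0,"gripper":0.7},{"x":0,"y":0,"z":0,"ax":0,"ay":0,"az":0,"gripper":0.7},{"x":0,"y":0,"z":0,"ax":0,"ay":0,"az":0,"gripper":0.7},{"x":0,"y":0,"z":0,"ax":0,"ay":0,"az":0,"gripper":0.7},{"x":0,"y":0,"z":0,"ax":0,"ay":0,"az":0,"gripper":0.7}]'
python3 -m pendant '[{"x":0,"y":0,"z":0,"ax":0.1,"ay":0,"az":0,"gripper":0.7},{"x":0,"y":0,"z":0,"ax":0.16,"ay":0,"az":0,"gripper":0.7},{"x":0,"y":0,"z":0,"ax":0.18,"ay":0,"az":0,"gripper":0.7},{"x":0,"y":0,"z":0,"ax":0.18,"ay":0,"az":0,"gripper":0.7},{"x":0,"y":0,"z":0,"ax":0.165,"ay":0,"az":0,"gripper":0.7},{"x":0,"y":0,"z":0,"ax":0,"ay":0,"az":0,"gripper":0.7},{"x":0,"y":0,"z":0,"ax":0,"ay":0,"az":0,"gripper":0.7}]'
cat > car.py <<'E'
from g import *
def fitc(xy,rad):
    from scipy.optimize import least_squares
    f=least_squares(lambda a:np.hypot(xy[:,0]-a[0],xy[:,1]-a[1])-rad,xy.mean(0),loss='soft_l1',f_scale=1.5);return f.x
E
python3 - <<'E'
from car import *
go(568,-84,288)
# axis/lid centres + base front from both fixed cameras
for n in('scene','side'):
    c=cam(n);px,p,col=cloud(c);T=np.array(c['cam_to_world'])
    hsv=cv2.cvtColor(col[:,None,:],cv2.COLOR_BGR2HSV)[:,0]
    for nm,(x,y),zl,zh in[('knob',(584,-180),178,190),('j1',(671,-136),137,146),('sq',(653,-248),114,125),('j2',(488,-166),137,146),('j3',(541,-267),137,146)]:
        m=(np.hypot(p[:,0]-x,p[:,1]-y)<38)&(p[:,2]>zl-2)&(p[:,2]<zh)
        q=p[m].astype(np.float32)
        if len(q)>10:print(n,nm,len(q),q.min(0).round(1),q.max(0).round(1),((q.min(0)+q.max(0))/2).round(1))
    # disc top edge
    m=(p[:,2]>26)&(p[:,2]<42)&(np.hypot(p[:,0]-584,p[:,1]+180)<160);q=p[m].astype(np.float32);print('disc',cv2.minEnclosingCircle(q[:,:2].copy()),np.median(q[:,2]))
    # spoon rest: orange saturated, z 8-24, outside the disc
    m=(np.hypot(p[:,0]-584,p[:,1]+180)>147)&(p[:,0]<480)&(p[:,0]>350)&(abs(p[:,1]+165)<110)&(p[:,2]>10)&(p[:,2]<26)
    q=p[m].astype(np.float32);rc=cv2.minAreaRect(q[:,:2].copy());print('rest',len(q),rc,cv2.boxPoints(rc).round(1).tolist())
    m=(np.hypot(p[:,0]-568,p[:,1]+84)<45)&(p[:,2]>42)&(p[:,2]<54);q=p[m].astype(np.float32)
    if len(q)>10:print('cup',len(q),q.min(0),q.max(0),fitc(q[:,:2],26.5))
E
```

```text
t: 6.32
ee_pos: [599.7, 296.2, 286.3]
ee_rot: [1.355, 2.198, 0.91]
ft_force: [0.3, 0.1, -0.7]
gripper_width: 43.7
finger_force: 61.4
t: 7.2
ee_pos: [599.9, 296.4, 285.9]
ee_rot: [1.648, 2.673, 0.004]
ft_force: [-0.2, 0.2, -0.8]
gripper_width: 43.7
finger_force: 61.6
tcp [599.9 296.4 285.9] t 7.20 q [ 0.38  0.31  1.23  0.    1.6  -0.08] shift [-325.5 -199.5   -2.6] xaxis [-0.449  0.893  0.   ] z [ 0.002  0.001 -1.   ]
scene knob 127 [ 566.1 -195.2  176. ] [ 601.4 -161.5  181.9] [ 583.7 -178.4  178.9]
scene j1 194 [ 648.2 -155.   135. ] [ 691.6 -110.9  140.4] [ 669.9 -132.9  137.7]
scene sq 518 [ 621.2 -276.9  112.1] [ 684.1 -215.8  119.9] [ 652.7 -246.3  116. ]
scene j2 265 [ 466.6 -184.9  135. ] [ 511.3 -140.2  141.3] [ 489.  -162.5  138.2]
scene j3 305 [ 518.7 -286.7  135. ] [ 562.6 -242.2  140.9] [ 540.6 -264.5  137.9]
disc ((584.8397216796875, -177.5225830078125), 143.2086944580078) 31.854164
rest 926 ((420.61346435546875, -150.00473022460938), (160.78067016601562, 70.8562240600586), 81.13274383544922) [[373.20001220703125, -224.0], [443.20001220703125, -234.89999389648438], [468.
[... 291 characters left out ...]
71.2 -135.2  139.7]
side sq 498 [ 623.1 -279.6  112.1] [ 685.2 -212.1  123.4] [ 654.1 -245.8  117.7]
side j2 220 [ 468.2 -188.6  135. ] [ 510.4 -138.9  144.2] [ 489.3 -163.7  139.6]
side j3 271 [ 519.8 -291.3  135.1] [ 563.5 -240.7  143.8] [ 541.7 -266.   139.4]
disc ((585.5783081054688, -179.10958862304688), 143.592041015625) 34.294544
rest 1019 ((422.1981506347656, -150.34671020507812), (168.1905059814453, 74.34320068359375), 81.72565460205078) [[373.29998779296875, -228.1999969482422], [446.8999938964844, -238.89999389648438], [471.1000061035156, -72.5], [397.5, -61.79999923706055]]
cup 83 [ 541.21014  -114.64129    42.008106] [581.18823  -53.475647  52.185917] [569.23714831 -83.44946861]
```

```bash
python3 -m pendant '[{"x":-0.02,"y":-0.0108,"z":-0.01,"ax":0,"ay":0,"az":0,"gripper":0.7},{"x":-0.04,"y":-0.0217,"z":-0.01,"ax":0,"ay":0,"az":0,"gripper":0.7},{"x":-0.04,"y":-0.0217,"z":0,"ax":0,"ay":0,"az":0,"gripper":0.7},{"x":-0.04,"y":-0.0217,"z":0,"ax":0,"ay":0,"az":0,"gripper":0.7},{"x":-0.04,"y":-0.0217,"z":0,"ax":0,"ay":0,"az":0,"gripper":0.7},{"x":-0.04,"y":-0.0217,"z":0,"ax":0,"ay":0,"az":0,"gripper":0.7},{"x":-0.04,"y":-0.0217,"z":0,"ax":0,"ay":0,"az":0,"gripper":0.7},{"x":-0.04,"y":-0.0217,"z":0,"ax":0,"ay":0,"az":0,"gripper":0.7},{"x":-0.04,"y":-0.0217,"z":0,"ax":0,"ay":0,"az":0,"gripper":0.7},{"x":-0.025,"y":-0.0136,"z":0,"ax":0,"ay":0,"az":0,"gripper":0.7},{"x":0,"y":0,"z":0,"ax":0,"ay":0,"az":0,"gripper":0.7},{"x":0,"y":0,"z":0,"ax":0,"ay":0,"az":0,"gripper":0.7}]'
python3 - <<'E'
from car import *
go(569.4,-83,306)
c=cam('wrist');cv2.imwrite('pics/w4.png',c['img']);px,p,col=cloud(c)
for z0 in(42,44,46):
    m=(np.hypot(p[:,0]-570,p[:,1]+82)<42)&(p[:,2]>z0)&(p[:,2]<55);q=p[m].astype(np.float32)
    print(len(q),q.min(0).round(1),q.max(0).round(1),cv2.minEnclosingCircle(q[:,:2].copy()),np.percentile(q[:,2],[10,50,90]))
s=r.state();M=R.from_rotvec(s['ee_rot']).as_matrix()
t=(p-s['ee_pos'])@M   # tool frame
m=(abs(t[:,0])<35)&(abs(t[:,1])<26)&(t[:,2]<100)&(t[:,2]>-45)
q=t[m];print('jar tool',len(q),q.min(0),q.max(0));
g=np.percentile(q[:,2],np.arange(0,101,10));print(g)
tt=q[(q[:,2]<q[:,2].min()+6)];print('lid',len(tt),tt.min(0),tt.max(0))
m=(np.hypot(p[:,0]-489,p[:,1]+163)<40)&(p[:,2]>134);q=p[m].astype(np.float32)
if len(q):print('j2',cv2.minEnclosingCircle(q[:,:2].copy()),np.median(q[:,2]))
E
```

```text
t: 8.8
ee_pos: [586.3, -119.0, 307.7]
ee_rot: [1.648, 2.672, 0.001]
ft_force: [0.5, 1.1, -1.2]
gripper_width: 43.6
finger_force: 61.5
tcp [ 586.3 -119.   307.7] t 8.80 q [-0.29  0.11  1.42  0.    1.62 -0.75] shift [39.7  1.1  1.7] xaxis [-0.449  0.894 -0.002] z [ 0.002 -0.    -1.   ]
628 [ 543.3 -108.6   44.6] [599.5 -52.5  50.2] ((571.1857299804688, -80.77391815185547), 28.32375717163086) [46.56073151 47.68724251 48.88894577]
628 [ 543.3 -108.6   44.6] [599.5 -52.5  50.2] ((571.1857299804688, -80.77391815185547), 28.32375717163086) [46.56073151 47.68724251 48.88894577]
609 [ 543.3 -108.6   46. ] [599.4 -52.5  50.2] ((571.2322387695312, -80.60242462158203), 28.204853057861328) [46.65834045 47.72132111 48.90172882]
jar tool 26001 [-22.72848818 -25.99765595 -44.97948008] [24.29060474 25.99657489 85.61083752]
[-44.97948008 -19.45657632 -19.01268758 -18.70529381 -18.41751361
 -18.05266202 -17.05582183  -7.7768461    8.90075137  28.64994796
  85.61083752]
lid 113 [ 10.33540364 -25.95558608 -44.97948008] [ 15.98063423  25.96188596 -38.98883849]
j2 ((491.8138122558594, -161.58026123046875), 22.924118041992188) 140.14417
```

View pics/w4.png

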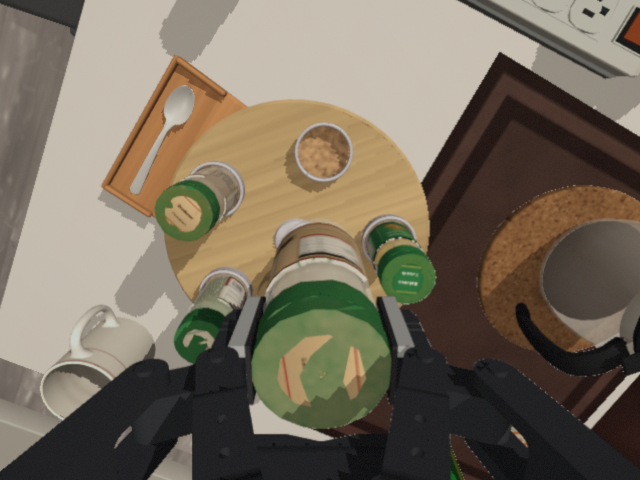

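The empty cup's ring shows whole at (323,153) and the held jar at (322,360). Next I'll measure where the jar sits in the hand.

```bash
python3 - <<'E'
from car import *
c=cam('wrist');px,p,col=cloud(c);s=r.state();M=R.from_rotvec(s['ee_rot']).as_matrix()
t=(p-s['ee_pos'])@M
hsv=cv2.cvtColor(col[:,None,:],cv2.COLOR_BGR2HSV)[:,0]
m=(np.hypot(t[:,0],t[:,1])<40)&(t[:,2]>-22)&(t[:,2]<-15)&(hsv[:,1]>50)
q=t[m].astype(np.float32);print('lid',len(q),cv2.minEnclosingCircle(q[:,:2].copy()),q.min(0),q.max(0),np.median(q,0))
# rows of lid: side bounds in x near y=0
k=q[abs(q[:,1])<4];print('x range at y~0',k[:,0].min(),k[:,0].max())
# body axis tilt: front side of jar at y~0
for z in(0,20,40,60,80):
    k=t[(abs(t[:,1])<3)&(abs(t[:,2]-z)<3)&(abs(t[:,0])<40)];print(z,len(k),k[:,0].max() if len(k) else '')
m=(np.hypot(p[:,0]-571,p[:,1]+81)<42)&(p[:,2]>44)&(p[:,2]<55);q=p[m].astype(np.float32);(x,y),rr=cv2.minEnclosingCircle(q[:,:2].copy());print(x,y,rr);go(x,y,34+87)
E
```

```text
lid 13862 ((11.066051483154297, 1.0987606048583984), 34.056312561035156) [-22.889334 -32.95526  -21.97457 ] [ 23.491621  35.152782 -15.006029] [  2.7804973   0.6074084 -18.602419 ]
x range at y~0 -22.889334 23.491621
0 109 23.357418353732236
20 112 24.295343283983016
40 61 24.239197603239674
60 45 24.311684169697543
80 34 23.47370774583551
571.2457275390625 -80.73152923583984 28.3126277923584
tcp [ 586.6 -118.1  307.2] t 8.90 q [-0.28  0.11  1.41  0.    1.62 -0.75] shift [ 40.4   2.9 186.1] xaxis [-0.45   0.893 -0.001] z [ 0.002 -0.    -1.   ]
```

```bash
python3 -m pendant '[{"x":0.02,"y":0.0012,"z":0,"ax":0,"ay":0,"az":0,"gripper":0.7},{"x":0.0196,"y":0.0012,"z":0.01,"ax":0,"ay":0,"az":0,"gripper":0.7},{"x":0,"y":0,"z":0.03,"ax":0,"ay":0,"az":0,"gripper":0.7},{"x":0,"y":0,"z":0.04,"ax":0,"ay":0,"az":0,"gripper":0.7},{"x":0,"y":0,"z":0.04,"ax":0,"ay":0,"az":0,"gripper":0.7},{"x":0,"y":0,"z":0.025,"ax":0,"ay":0,"az":0,"gripper":0.7},{"x":0,"y":0,"z":0.012,"ax":0,"ay":0,"az":0,"gripper":0.7},{"x":0,"y":0,"z":0,"ax":0,"ay":0,"az":0,"gripper":0.7},{"x":0,"y":0,"z":0,"ax":0,"ay":0,"az":0,"gripper":0.7}]'
python3 - <<'E'
from car import *
for i in range(3):go(571.25,-80.73,121)
c=cam('wrist');cv2.imwrite('pics/w5.png',c['img']);px,p,col=cloud(c)
m=(np.hypot(p[:,0]-571,p[:,1]+81)<34)&(p[:,2]>45.5)&(p[:,2]<51);q=p[m];print(len(q),fitc(q[:,:2],26.5),np.hypot(q[:,0]-571.2,q[:,1]+80.7).min())
s=r.state();M=R.from_rotvec(s['ee_rot']).as_matrix();t=(p-s['ee_pos'])@M
m=(abs(t[:,0])<35)&(abs(t[:,1])<35)&(t[:,2]>60)&(t[:,2]<88);k=t[m];print('jar',fitc(k[k[:,2]<83][:,:2],23),k.min(0),k.max(0))
cc=fitc(q[:,:2],26.5);print('cup in tool',(M.T@(np.array([*cc,47])-s['ee_pos'])))
E
```

```text
t: 10.02
ee_pos: [572.1, -82.2, 151.0]
ee_rot: [1.647, 2.673, 0.001]
ft_force: [0.3, 0.2, -1.0]
gripper_width: 43.8
finger_force: 61.5
tcp [572.1 -82.2 151. ] t 10.03 q [-0.23  0.14  1.67  0.    1.33 -0.7 ] shift [ 1.7 -0.2 30. ] xaxis [-0.45   0.893 -0.002] z [ 0.002 -0.    -1.   ]
tcp [572.1 -82.2 151. ] t 10.03 q [-0.23  0.14  1.67  0.    1.33 -0.7 ] shift [ 1.7 -0.2 30. ] xaxis [-0.45   0.893 -0.002] z [ 0.002 -0.    -1.   ]
tcp [572.1 -82.2 151. ] t 10.03 q [-0.23  0.14  1.67  0.    1.33 -0.7 ] shift [ 1.7 -0.2 30. ] xaxis [-0.45   0.893 -0.002] z [ 0.002 -0.    -1.   ]
858 [571.16514903 -80.47779703] 24.75693900611962
jar [ 1.14805336 -1.0081029 ] [  4.97746432 -24.26930245  60.01797062] [24.64902566 21.34273291 86.57960863]
cup in tool [  2.31445485  -0.28701617 104.0895021 ]
```

View pics/w5.png

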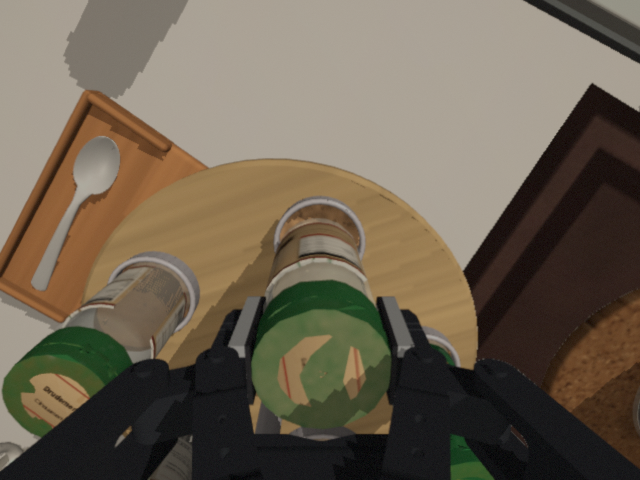

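The jar (lid at (322,345), bottom near (316,260)) sits about 1 mm off the ring at (320,225), so I'll correct by that and lower slowly.

```bash
python3 -m pendant '[{"x":0.001,"y":0.0007,"z":0.006,"ax":0,"ay":0,"az":0,"gripper":0.7},{"x":0,"y":0,"z":0.006,"ax":0,"ay":0,"az":0,"gripper":0.7},{"x":0,"y":0,"z":0.005,"ax":0,"ay":0,"az":0,"gripper":0.7},{"x":0,"y":0,"z":0.004,"ax":0,"ay":0,"az":0,"gripper":0.7},{"x":0,"y":0,"z":0,"ax":0,"ay":0,"az":0,"gripper":0.7}]'
python3 -m pendant '[{"x":0,"y":0,"z":0.003,"ax":0,"ay":0,"az":0,"gripper":0.7},{"x":0,"y":0,"z":0.003,"ax":0,"ay":0,"az":0,"gripper":0.7},{"x":0,"y":0,"z":0,"ax":0,"ay":0,"az":0,"gripper":0.7}]'
```

```text
t: 10.7
ee_pos: [571.0, -81.1, 127.7]
ee_rot: [-1.648, -2.673, 0.001]
ft_force: [-0.4, 0.5, -0.9]
gripper_width: 44.1
finger_force: 61.5
t: 11.08
ee_pos: [571.6, -81.2, 122.5]
ee_rot: [1.648, 2.674, 0.0]
ft_force: [-0.1, 0.5, -0.0]
gripper_width: 43.8
finger_force: 61.5
```

```bash
python3 -m pendant '[{"x":0,"y":0,"z":0.001,"ax":0,"ay":0,"az":0,"gripper":0.7},{"x":0,"y":0,"z":0.001,"ax":0,"ay":0,"az":0,"gripper":0.7},{"x":0,"y":0,"z":0,"ax":0,"ay":0,"az":0,"gripper":0.7}]'
```

```text
t: 11.45
ee_pos: [572.9, -81.3, 122.3]
ee_rot: [1.647, 2.671, 0.002]
ft_force: [-0.1, 0.8, 8.3]
gripper_width: 43.6
finger_force: 62.1
```

```bash
python3 -m pendant '[{"x":0,"y":0,"z":0,"ax":0,"ay":0,"az":0,"gripper":0.4},{"x":0,"y":0,"z":0,"ax":0,"ay":0,"az":0,"gripper":0.25},{"x":0,"y":0,"z":0,"ax":0,"ay":0,"az":0,"gripper":0.2},{"x":0,"y":0,"z":0,"ax":0,"ay":0,"az":0,"gripper":0.2},{"x":0,"y":0,"z":-0.01,"ax":0,"ay":0,"az":0,"gripper":0.2},{"x":0,"y":0,"z":-0.03,"ax":0,"ay":0,"az":0,"gripper":0.2},{"x":0,"y":0,"z":-0.04,"ax":0,"ay":0,"az":0,"gripper":0.2},{"x":0,"y":0,"z":-0.04,"ax":0,"ay":0,"az":0,"gripper":0.2},{"x":0,"y":0,"z":-0.03,"ax":0,"ay":0,"az":0,"gripper":0.2},{"x":0,"y":0,"z":0,"ax":0,"ay":0,"az":0,"gripper":0},{"x":0,"y":0,"z":0,"ax":0,"ay":0,"az":0,"gripper":0}]'
python3 - <<'E'
from car import *
go(587,-176.5,162)
c=cam('wrist');cv2.imwrite('pics/w6.png',c['img'])
for n in('wrist','scene','side'):
    px,p,col=cloud(c if n=='wrist' else cam(n))
    for nm,(x,y),zl,zh in[('knob',(586,-178),176,190),('j1',(671,-134),135,148),('sq',(653,-246),112,126),('j2',(490,-163),135,148),('new',(571,-81),130,150),('j3',(541,-265),135,148)]:
        m=(np.hypot(p[:,0]-x,p[:,1]-y)<38)&(p[:,2]>zl)&(p[:,2]<zh);q=p[m].astype(np.float32)
        if len(q)>10:print(n,nm,len(q),cv2.minEnclosingCircle(q[:,:2].copy()),np.percentile(q[:,2],90).round(1))
E
```

```text
t: 12.82
ee_pos: [571.1, -81.1, 269.8]
ee_rot: [-1.648, -2.674, 0.0]
ft_force: [-0.3, 0.6, -0.6]
gripper_width: 85.1
finger_force: 0.0
tcp [571.1 -81.1 269.8] t 12.82 q [-0.23  0.06  1.53 -0.    1.55 -0.7 ] shift [-92.4 -28.6 107.8] xaxis [-0.449  0.893  0.   ] z [-0.001  0.    -1.   ]
wrist knob 2457 ((586.836669921875, -176.0042266845703), 21.009016036987305) 182.1
wrist j1 2389 ((673.4725952148438, -133.83631896972656), 23.29643440246582) 141.1
wrist sq 2613 ((654.5856323242188, -244.428466796875), 31.627914428710938) 120.1
wrist j2 3021 ((491.8587341308594, -159.8203125), 23.05179214477539) 141.1
wrist new 3427 ((571.807861328125, -81.17985534667969), 22.84280776977539) 141.2
wrist j3 787 ((552.0724487304688, -256.87371826171875), 19.52007484436035) 141.0
scene knob 125 ((581.976806640625, -177.72474670410156), 17.24043083190918) 179.3
scene j1 185 ((670.7230834960938, -136.04534912109375), 23.378005981445312) 138.6
scene sq 516 ((651.3941650390625, -246.5679473876953), 33.522865295410156) 117.3
scene j2 265 ((489.1812744140625, -162.3007049560547), 23.34368133544922) 138.9
scene new 259 ((568.812744140625, -83.45518493652344), 23.979572296142578) 138.8
scene j3 307 ((540.0311279296875, -263.9218444824219), 23.330768585205078) 138.6
side knob 156 ((585.770263671875, -180.07655334472656), 20.782365798950195) 181.8
side j1 207 ((671.548828125, -137.18174743652344), 25.849952697753906) 141.9
side sq 491 ((653.1636962890625, -248.54620361328125), 33.91753005981445) 120.5
side j2 219 ((489.7733459472656, -162.2349853515625), 24.97547721862793) 141.7
side new 212 ((568.9201049804688, -82.33708953857422), 25.47454833984375) 142.2
side j3 270 ((541.7281494140625, -264.32708740234375), 25.40497589111328) 141.7
```

View pics/w6.png

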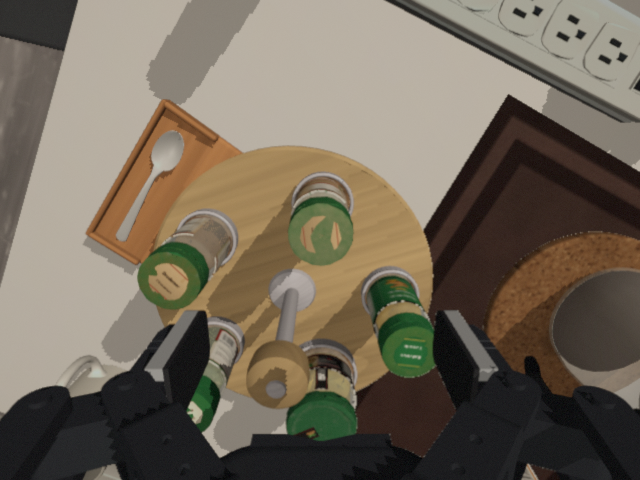

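The jar stands in its cup at (320,230), its top level with the others; the knob is at (278,375). Now to the knob.

```bash
python3 -m pendant '[{"x":-0.031,"y":-0.0096,"z":0,"ax":0,"ay":0,"az":0,"gripper":0},{"x":-0.031,"y":-0.0096,"z":0,"ax":0,"ay":0,"az":0,"gripper":0},{"x":-0.03,"y":-0.0095,"z":0,"ax":0,"ay":0,"az":0,"gripper":0},{"x":0,"y":0,"z":0.01,"ax":0,"ay":0,"az":0,"gripper":0},{"x":0,"y":0,"z":0.03,"ax":0,"ay":0,"az":0,"gripper":0},{"x":0,"y":0,"z":0.03,"ax":0,"ay":0,"az":0,"gripper":0},{"x":0,"y":0,"z":0.025,"ax":0,"ay":0,"az":0,"gripper":0},{"x":0,"y":0,"z":0.007,"ax":0,"ay":0,"az":0,"gripper":0},{"x":0,"y":0,"z":0,"ax":0,"ay":0,"az":0,"gripper":0},{"x":0,"y":0,"z":0,"ax":0,"ay":0,"az":0,"gripper":0.3}]'
python3 - <<'E'
from car import *
go(586.8,-176.2,168)
c=cam('wrist');px,p,col=cloud(c);s=r.state();M=R.from_rotvec(s['ee_rot']).as_matrix();t=(p-s['ee_pos'])@M
m=(np.hypot(p[:,0]-586.8,p[:,1]+176)<26)&(p[:,2]>165)&(p[:,2]<190);q=t[m].astype(np.float32);print('knob in tool',len(q),cv2.minEnclosingCircle(q[:,:2].copy()),q.min(0),q.max(0))
E
```

```text
t: 14.22
ee_pos: [587.8, -176.3, 169.7]
ee_rot: [1.647, 2.673, 0.001]
ft_force: [-0.5, -0.4, 0.0]
gripper_width: 69.7
finger_force: 0.0
tcp [ 587.8 -176.3  169.7] t 14.22 q [-0.37  0.22  1.55  0.    1.38 -0.84] shift [ 0.5 -0.8  1.7] xaxis [-0.449  0.893 -0.001] z [ 0.002 -0.001 -1.   ]
knob in tool 11391 ((0.5028904676437378, -0.5644621253013611), 21.544878005981445) [-21.039616 -21.66377  -14.640909] [21.929855 20.348375  4.793819]
```

```bash
python3 -m pendant '[{"x":0,"y":-0.0005,"z":0.001,"ax":0,"ay":0,"az":0,"gripper":0.5},{"x":0,"y":0,"z":0,"ax":0,"ay":0,"az":0,"gripper":0.65},{"x":0,"y":0,"z":0,"ax":0,"ay":0,"az":0,"gripper":0.75},{"x":0,"y":0,"z":0,"ax":0,"ay":0,"az":0,"gripper":0.8},{"x":0,"y":0,"z":0,"ax":0,"ay":0,"az":0,"gripper":0.8}]'
python3 - <<'E'
from g import *
go(586.8,-176.2,168);print(r.state()['finger_force'])
E
```

```text
t: 14.9
ee_pos: [586.6, -177.0, 168.8]
ee_rot: [1.648, 2.673, -0.001]
ft_force: [-4.0, 0.6, 6.1]
gripper_width: 40.3
finger_force: 60.4
tcp [ 586.6 -177.   168.8] t 14.90 q [-0.38  0.22  1.55 -0.    1.38 -0.84] shift [0.6 0.6 0.8] xaxis [-0.449  0.894 -0.001] z [ 0.001 -0.001 -1.   ]
60.44987328350544
```

```bash
python3 -m pendant '[{"x":0,"y":0,"z":0,"ax":0,"ay":0,"az":0.03,"gripper":0.8},{"x":0,"y":0,"z":0,"ax":0,"ay":0,"az":0.07,"gripper":0.8},{"x":0,"y":0,"z":0,"ax":0,"ay":0,"az":0.1,"gripper":0.8},{"x":0,"y":0,"z":0,"ax":0,"ay":0,"az":0.12,"gripper":0.8},{"x":0,"y":0,"z":0,"ax":0,"ay":0,"az":0.12,"gripper":0.8},{"x":0,"y":0,"z":0,"ax":0,"ay":0,"az":0.12,"gripper":0.8},{"x":0,"y":0,"z":0,"ax":0,"ay":0,"az":0.12,"gripper":0.8},{"x":0,"y":0,"z":0,"ax":0,"ay":0,"az":0.12,"gripper":0.8},{"x":0,"y":0,"z":0,"ax":0,"ay":0,"az":0.1,"gripper":0.8},{"x":0,"y":0,"z":0,"ax":0,"ay":0,"az":0.07,"gripper":0.8},{"x":0,"y":0,"z":0,"ax":0,"ay":0,"az":0.03,"gripper":0.8},{"x":0,"y":0,"z":0,"ax":0,"ay":0,"az":0,"gripper":0.8}]'
cat > sq.py <<'E'
from g import *
go(586.8,-176.2,168)
A=np.array([584.9,-178.8])
for n in('scene','side'):
    px,p,col=cloud(cam(n));d=p[:,:2]-A;rr=np.hypot(*d.T)
    m=(rr<150)&(rr>55)&(p[:,2]>110)&(p[:,2]<146);q=p[m]
    # cluster in top view
    img=np.zeros((300,300),np.uint8);ij=(q[:,:2]-A+150).astype(int);img[ij[:,0],ij[:,1]]=255
    img=cv2.morphologyEx(img,cv2.MORPH_CLOSE,np.ones((9,9)));k,l,st,ce=cv2.connectedComponentsWithStats(img)
    lab=l[ij[:,0],ij[:,1]]
    for i in range(1,k):
        s=q[lab==i]
        if len(s)<40:continue
        zt=np.percentile(s[:,2],95);s=s[s[:,2]>zt-5].astype(np.float32)
        (x,y),R0=cv2.minEnclosingCircle(s[:,:2].copy());print(n,len(s),'z%.0f'%zt,'c',round(x,1),round(y,1),'R%.0f'%R0,'ang',np.degrees(np.arctan2(y-A[1],x-A[0])).round(1))
E
python3 sq.py
```

```text
t: 16.4
ee_pos: [586.1, -177.0, 168.8]
ee_rot: [2.729, 1.555, -0.002]
ft_force: [-7.8, -0.8, 8.4]
gripper_width: 40.5
finger_force: 60.7
tcp [ 586.1 -177.   168.8] t 16.40 q [-0.38  0.22  1.55 -0.    1.38  0.16] shift [1.1 0.2 0.8] xaxis [ 0.51   0.86  -0.001] z [-0.001 -0.001 -1.   ]
scene 306 z139 c 487.8 -186.6 R24 ang -175.4
scene 231 z139 c 545.6 -88.2 R24 ang 113.5
scene 592 z118 c 562.1 -271.6 R32 ang -103.8
scene 30 z138 c 646.6 -130.6 R12 ang 38.0
scene 252 z139 c 667.8 -229.4 R24 ang -31.4
side 202 z142 c 489.9 -187.3 R24 ang -174.9
side 81 z141 c 541.8 -93.3 R24 ang 116.8
side 457 z121 c 562.9 -274.0 R33 ang -103.0
side 155 z142 c 657.6 -114.2 R24 ang 41.6
side 222 z142 c 667.4 -227.8 R24 ang -30.7
```

```bash
python3 -m pendant '[{"x":0,"y":0,"z":0,"ax":0,"ay":0,"az":0.04,"gripper":0.8},{"x":0,"y":0,"z":0,"ax":0,"ay":0,"az":0.09,"gripper":0.8},{"x":0,"y":0,"z":0,"ax":0,"ay":0,"az":0.14,"gripper":0.8},{"x":0,"y":0,"z":0,"ax":0,"ay":0,"az":0.16,"gripper":0.8},{"x":0,"y":0,"z":0,"ax":0,"ay":0,"az":0.16,"gripper":0.8},{"x":0,"y":0,"z":0,"ax":0,"ay":0,"az":0.16,"gripper":0.8},{"x":0,"y":0,"z":0,"ax":0,"ay":0,"az":0.16,"gripper":0.8},{"x":0,"y":0,"z":0,"ax":0,"ay":0,"az":0.16,"gripper":0.8},{"x":0,"y":0,"z":0,"ax":0,"ay":0,"az":0.16,"gripper":0.8},{"x":0,"y":0,"z":0,"ax":0,"ay":0,"az":0.14,"gripper":0.8},{"x":0,"y":0,"z":0,"ax":0,"ay":0,"az":0.09,"gripper":0.8},{"x":0,"y":0,"z":0,"ax":0,"ay":0,"az":0.04,"gripper":0.8}]'
python3 -m pendant '[{"x":0,"y":0,"z":0,"ax":0,"ay":0,"az":0,"gripper":0.8},{"x":0,"y":0,"z":0,"ax":0,"ay":0,"az":0,"gripper":0.8},{"x":0,"y":0,"z":0,"ax":0,"ay":0,"az":0,"gripper":0.8},{"x":0,"y":0,"z":0,"ax":0,"ay":0,"az":0,"gripper":0.8}]'
python3 sq.py; python3 -c "
from h import *
cv2.imwrite('pics/end.png',cam('scene')['img'])"
```

```text
t: 18.0
ee_pos: [585.9, -176.3, 168.8]
ee_rot: [-3.057, 0.724, 0.002]
ft_force: [-9.7, 3.0, 9.1]
gripper_width: 40.6
finger_force: 60.8
t: 18.5
ee_pos: [585.8, -176.2, 168.7]
ee_rot: [-3.058, 0.721, 0.002]
ft_force: [-10.7, 2.9, 10.5]
gripper_width: 40.3
finger_force: 60.8
tcp [ 585.8 -176.2  168.7] t 18.50 q [-0.38  0.22  1.55 -0.    1.38  1.66] shift [ 0.8 -0.5  0.7] xaxis [ 0.895 -0.447 -0.001] z [-0.001  0.    -1.   ]
scene 537 z118 c 488.3 -163.2 R32 ang 170.9
scene 326 z139 c 539.7 -263.2 R24 ang -118.2
scene 231 z139 c 568.7 -81.3 R24 ang 99.4
scene 265 z138 c 653.1 -243.9 R24 ang -43.7
scene 58 z139 c 678.3 -142.1 R18 ang 21.4
side 361 z121 c 489.0 -163.1 R34 ang 170.7
side 236 z142 c 542.7 -264.1 R24 ang -116.3
side 230 z142 c 654.7 -246.0 R24 ang -43.9
side 185 z142 c 670.1 -134.8 R24 ang 27.3
```

View pics/end.png

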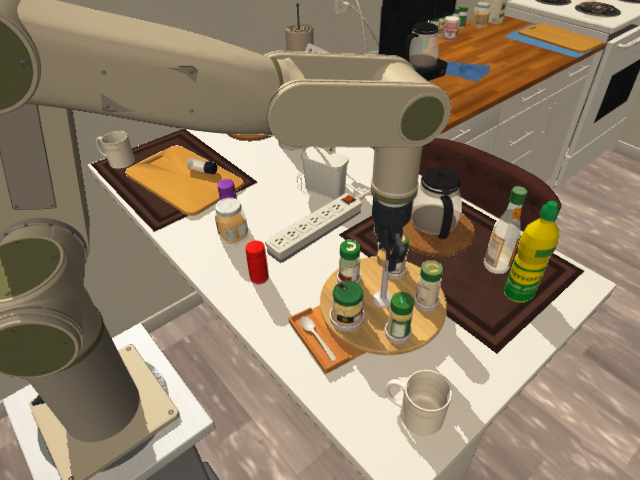

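The squat jar is at the front at (347,305), behind the spoon rest at (325,340). All the jars are upright, the knob is gripped, and the mug and honey jar haven't moved.

```bash
python3 -c "
from workcell import r
print(r.close_job())"
```

```text
the job is handed in; nothing more can be done
None
```

I handed the job in with the spice jar tipped, checked and standing in its cup, the squat jar at the front, and the knob still gripped; the hand-in gave no verdict, so I don't know how it was judged.

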